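# Lock the magnifier onto its ball stand

## Task

Fit the loose magnifier onto the blue stand: with its red handle still raised, gently lower its metal head over the steel ball until it sits fully home, with the lens above the dish. Then press the red handle all the way down to lock it.

Things in the scene. Friction and masses are not known exactly. Their poses are not given: they have to be found in the camera images.
- magnifier_head (a point): Centre of the loose magnifier's aluminium head: 54 long (x), 50 wide (y, grip across it), 46 mm high, upright on the worktop, 0.39 kg in all. From below a socket for the ball, 33 mm wide, 36 deep. +x points to the black-rimmed lens (60 mm, 95 mm ahead, 8 to 17 mm above this point), z up. Behind, a tongue 40 wide, 26 high, back to 98 mm, carries the handle.
- magnifier_handle (a joint): Magnifier's locking handle, rad: 0 = down on the tongue (locked), 0.7 = fully up. Starts raised, stays where left. Hinge along y, 24 mm behind and 15 above the head's centre; it points back, 78 mm long. A straight push down 60 mm behind the head's centre meets it at any angle and shuts it with 3 to 6 N. Down, a pawl closes the socket under the ball: seat the head with it up.
- handle_pad (a point): Middle of the upper face of the handle's red grip (40 x 22 x 9 mm, the handle's end), 58 mm from the hinge. With the handle down it lies 82 mm behind the head's centre and 19.5 mm above it.
- blue_ball (a point): Centre of the steel ball (25 mm) on the fixed blue stand, 38 mm above the worktop; the deck round it is at 18 mm, 58 wide. +x points to the stand's dish (61 mm, 95 mm from the ball, its top at 26 mm), z up. Magnifier home: head on the deck, its centre 3 mm above the ball's, x axes alike, lens over the dish. A yellow stand of the same shape, on the other side, stays empty.

How it is judged:
By the outcome, as a careful person would: the job done as asked, in the order asked, and still so for the second after the job is handed in, with the robot touching nothing.
It also fails if it takes over 54 s, if anything falls off the work surface, if the arm or the gripper's body presses on something with over 40 N, if the wrist force passes 120 N, or if a joint passes its speed limit or range.

## Robot

A 6-joint arm with a two-finger parallel gripper is mounted at the origin on a cart in front of the work surface, level with it; the furniture and walls round the work are solid. World frame = base frame: x ahead of the robot, y to its left, z up, the work surface at z = 0. Lengths are in m, angles in rad, forces in N, time in s.
With the tool pointing down it reaches from about 0.3 to 0.75 m from the base axis. Payload 8.5 kg.
Tool frame: the origin (TCP) lies at the very end of the fingers, on their centre line; the grasp point (between the pads) lies 19 mm behind it (arm.hold_point_z is the distance from the TCP to the grasp point, in m); x points along the fingers, z is the direction in which the jaws open and shut, and the axes are right-handed (so a half turn about x gives the same grasp; the last joint's range is limited). The gripper opens to 85 mm and grips with 20 to 120 N. Pads are 22 mm wide; open, the fingers measure 114 mm over their backs; the gripper's body (76 mm by 85 mm) begins 54 mm behind the grasp point. The pads swing forward as they close: fully open they stand 13 mm farther back than shut.
Start: joints at [-1.371, 0.381, 1.297, -0, 1.464, -0.215], TCP at [0.222, -0.503, 0.231] pointing down, gripper open.
Joint ranges: [-3.11, 3.11], [-0.89, 2.33], [0.22, 2.48], [-1.42, 4.56], [0.17, 2.85], [-2.88, 2.88]. Speed limits (rad/s): [2.39, 2.39, 3.14, 3.14, 3.14, 3.14].

## Interface

Orientations are given as a rotation vector (axis times angle).
In Python, from workcell import arm gives the robot as it stands.
- The arm moves only by the tool move_arm, never from a script. Its argument "rows" is a list of rows, each a list of 3 entries, a list of its own where there are three numbers: the opening, from -1 (shut) to 1 (fully open), then the shift along the tool's x, y, z in mm, then the turn, a rotation vector about the tool's x, y, z in degrees. A call has 1 to 20 rows; each row shifts and turns the commanded pose from where the row before left it, along the tool's axes as they then stand; what a row does not reach is not made up. A row lasts 1/12 s, in which the tool goes at most 41.7 mm and 7.16 degrees, less where a joint would pass 70% of its speed; a pose out of reach is approached as far as the arm can. A call with a gripper value outside its range is refused whole. The fingers move at their own pace and stop on an object; "squeeze" is the grip in N (left out, the last holds). Time passes only in rows, so rows that do not move let the fingers close. It gives the time, the measured TCP pose, the force and the opening at its end, in the units of the state.
- arm.observe(): the state, without advancing time (a new reading comes with each control period).
- arm.camera(name): name is "side" or "top"; returns a dict with "color" (480x640x3 uint8, blue, green, red), "z_map" (480x640 float32, m along the optical axis (not along the pixel's ray), 0 where there is no reading), "vfov" (degrees; the focal length in pixels is half the picture's height over the tangent of half this angle, whatever the lens; pixels are square), "cx", "cy" (the principal point, pixels), "view" (4x4, takes a point from world to camera coordinates). Camera axes: x right, y down, z forward; pixel columns grow to the right and rows downward; lengths in m; the calibration is good to about 2 mm. A picture is of the moment at which its call begins.
- arm.finish_job(): hands the job in, once; it reports no verdict.
The state is a dict: "time": time; "joint_pos": joint angles; "joint_vel": joint speeds; "joint_torque": joint torques, N m; "eef_pos": TCP position; "orientation": TCP orientation; "force": force on the tool from outside, world axes, zero at the start; "ft_torque": the same for the moment, N m; "width": finger opening in m.
Only numpy, scipy, OpenCV 4.12 (cv2) and the standard library are available. Lean on these libraries where they do the work, as an engineer would, in place of code of your own. Each camera call takes 0.05 s, during which the arm holds its last target.

## Working session

There is one attempt and no reset: what is moved stays moved. The work goes in short steps, Python scripts to look and compute and a tool call to move; the robot and the scene stay as the last step left them, time stands still between calls to the robot, and variables do not carry over. Pictures are saved under pics/ and viewed, and the job is handed in when it is done.

Besides the shell and the picture viewer there is one more tool, called after "Call:" as a command line: name --argument value ..., lists and objects as JSON in quotes. move_arm: Moves the arm, as the interface text tells. Its arguments: {"type":"object","properties":{"rows":{"type":"array","items":{"type":"array"}},"squeeze":{"type":"number"}},"required":["rows"]}

```bash
mkdir -p pics; ls; cat > h.py <<'E'
import numpy as np, cv2
from workcell import arm
from scipy.spatial.transform import Rotation as R
def K(c):
    f=c["color"].shape[0]/2/np.tan(np.radians(c["vfov"])/2); return f,c["cx"],c["cy"]
def cloud(c):
    f,cx,cy=K(c); z=c["z_map"].astype(float); v,u=np.mgrid[:z.shape[0],:z.shape[1]]
    p=np.stack([(u-cx)/f*z,(v-cy)/f*z,z],-1); V=np.array(c["view"])
    w=(p-V[:3,3])@V[:3,:3]; w[z<=0]=np.nan; return w
def ray(c,u,v,h):
    f,cx,cy=K(c); V=np.array(c["view"]); d=V[:3,:3].T@np.array([(u-cx)/f,(v-cy)/f,1]); o=-V[:3,:3].T@V[:3,3]
    return o+d*(h-o[2])/d[2]
def proj(c,P):
    f,cx,cy=K(c); V=np.array(c["view"]); q=V[:3,:3]@np.array(P)+V[:3,3]; return q[0]/q[2]*f+cx,q[1]/q[2]*f+cy
E
python3 - <<'E'
from h import *
s=arm.observe(); print(s, arm.hold_point_z)
for n in("top","side"):
    c=arm.camera(n); cv2.imwrite(f"pics/{n}0.png",c["color"]); print(n,c["vfov"],c["cx"],c["cy"],np.round(c["view"],3))
    np.savez(f"{n}0.npz",**c)
E
```

```text
pics
{'time': 0.0, 'joint_pos': array([-1.37130468e+00,  3.81233385e-01,  1.29828441e+00,  2.07893200e-05,
        1.46360159e+00, -2.15295758e-01]), 'joint_vel': array([ 1.15344968e-03,  2.63288011e-05,  1.19496094e-03,  1.73392444e-03,
       -1.86064784e-04,  1.85425943e-03]), 'joint_torque': array([ 8.15221392e-04, -4.48460555e+01, -2.31279677e+01, -1.36271369e-04,
        4.78998394e-03,  2.69352557e-05]), 'eef_pos': array([ 0.22159193, -0.50305963,  0.23068373]), 'orientation': array([ 0.8995162 ,  1.37842447, -0.89770279]), 'force': array([0.41030478, 0.36567777, 0.31667322]), 'ft_torque': array([ 0.00611091,  0.0240702 , -0.02296266]), 'width': 0.08578076366860958} 0.0187
top 45.916199184561016 316.46955302484844 247.6029135949533 [[ 0.075 -0.997  0.004 -0.031]
 [-0.974 -0.074 -0.214  0.47 ]
 [ 0.213  0.012 -0.977  1.262]
 [ 0.     0.     0.     1.   ]]
side 50.821764976406705 318.22233819280734 237.83442750850267 [[-0.9   -0.436  0.009  0.436]
 [-0.156  0.304 -0.94   0.154]
 [ 0.407 -0.847 -0.342  1.032]
 [ 0.     0.     0.     1.   ]]
```

View pics/top0.png

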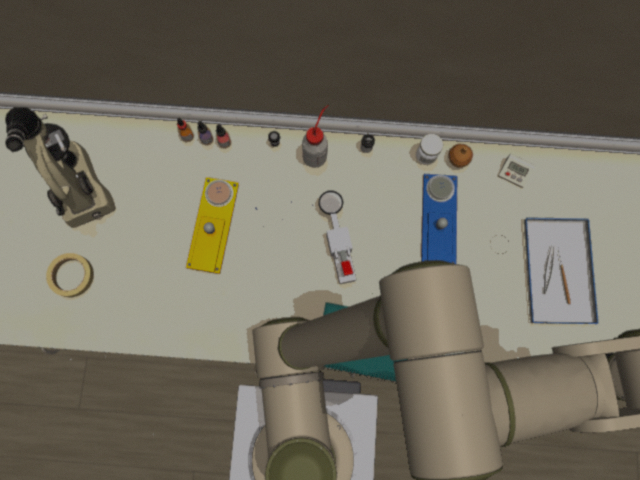

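View pics/side0.png

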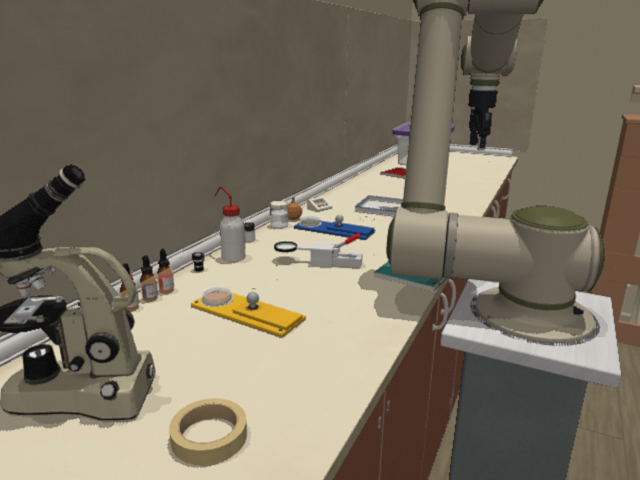

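The top view shows the magnifier head at about (339,240), with the lens at (331,203) and the red grip at (347,268). The blue ball is at (443,224) and its dish at (440,187). The side view shows the handle raised.

```bash
cat > m.py <<'E'
from h import *
t=dict(np.load("top0.npz")); s=dict(np.load("side0.npz"))
a=t["color"][165:290,290:480]; cv2.imwrite("pics/tz.png",cv2.resize(a,None,fx=4,fy=4,interpolation=cv2.INTER_CUBIC))
b=s["color"][200:290,260:390]; cv2.imwrite("pics/sz.png",cv2.resize(b,None,fx=6,fy=6,interpolation=cv2.INTER_CUBIC))
w=cloud(t)
for n,(u,v) in dict(ball=(443,224),dish=(440,187),lens=(331,203),head=(339,240),grip=(347,268),tab=(400,220)).items(): print(n,np.round(w[v,u],4))
W=w.reshape(-1,3)
def crop(x0,x1,y0,y1,z0,z1,img=w):
    m=(img[...,0]>x0)&(img[...,0]<x1)&(img[...,1]>y0)&(img[...,1]<y1)&(img[...,2]>z0)&(img[...,2]<z1); return m
h=w[240,339]
m=crop(h[0]-.06,h[0]+.06,h[1]-.05,h[1]+.05,.038,.056)
n,l,st,ce=cv2.connectedComponentsWithStats(m.astype(np.uint8))
for i in range(1,n):
    if st[i,4]>30:
        P=w[l==i]; print("top comp",st[i],P.mean(0).round(4),P.min(0).round(4),P.max(0).round(4))
        v,u=np.nonzero(l==i); r=cv2.minAreaRect(np.stack([u,v],1).astype(np.float32)); print(r, cv2.minAreaRect((P[:,:2]*1000).astype(np.float32)))
E
python3 m.py
```

```text
ball [ 0.5512 -0.2883  0.0451]
dish [ 0.6481 -0.2824  0.0274]
lens [ 0.584  -0.0221  0.0402]
head [ 0.4942 -0.0469  0.0447]
grip [ 0.4239 -0.0684  0.0739]
tab [ 0.5643 -0.1924  0.0056]
top comp [327 216  26  43 630] [ 0.4948 -0.0471  0.0453] [ 0.4512 -0.0784  0.0381] [ 0.553  -0.0172  0.056 ]
((338.6146240234375, 236.86830139160156), (44.00111389160156, 21.651342391967773), 77.90524291992188) ((502.0078430175781, -45.55133056640625), (107.54931640625, 50.412933349609375), 15.532418251037598)
```

View pics/tz.png

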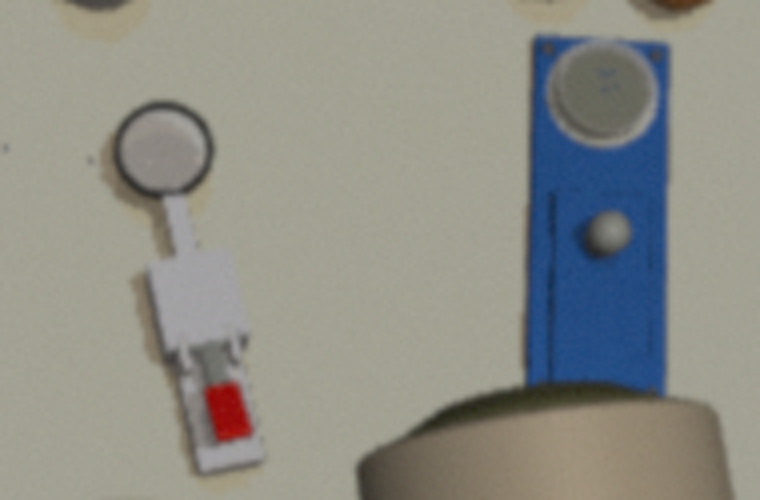

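View pics/sz.png

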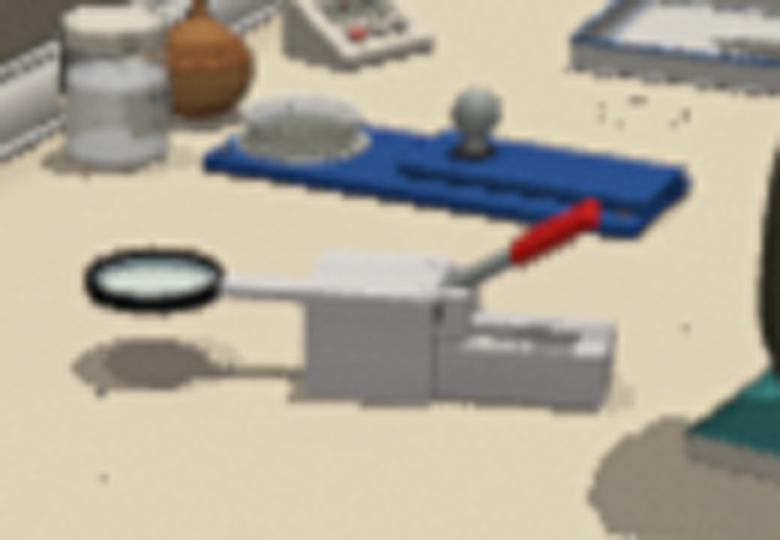

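```bash
cat > m2.py <<'E'
from h import *
def two(c1,p1,c2,p2):
    A=[];b=[]
    for c,(u,v) in((c1,p1),(c2,p2)):
        o=ray(c,u,v,0); d=ray(c,u,v,1)-o; d/=np.linalg.norm(d); M=np.eye(3)-np.outer(d,d); A.append(M);b.append(M@o)
    return np.linalg.lstsq(np.vstack(A),np.hstack(b),rcond=None)[0]
def blue(c):
    hsv=cv2.cvtColor(c["color"],cv2.COLOR_BGR2HSV); return cv2.inRange(hsv,(100,120,40),(125,255,255))
def red(c,box):
    hsv=cv2.cvtColor(c["color"],cv2.COLOR_BGR2HSV); m=cv2.inRange(hsv,(0,180,80),(6,255,255))|cv2.inRange(hsv,(174,180,80),(180,255,255))
    z=np.zeros_like(m); u0,u1,v0,v1=box; z[v0:v1,u0:u1]=m[v0:v1,u0:u1]; return z
def cen(m):
    v,u=np.nonzero(m); return u.mean(),v.mean(),len(u)
def hole(c,near,lo=0,hi=2000):
    # non-blue region enclosing near within the blue stand
    pass
if __name__=="__main__":
    t=dict(np.load("top0.npz")); s=dict(np.load("side0.npz"))
    # ball: by depth above deck, non-blue
    for c,(u0,u1,v0,v1),n in((t,(430,456,212,236),"t"),(s,(330,348,208,226),"s")):
        nb=(blue(c)==0); w=cloud(c)
        m=np.zeros((480,640),np.uint8); m[v0:v1,u0:u1]=(nb&(w[...,2]>.022))[v0:v1,u0:u1]
        k,l,st,ce=cv2.connectedComponentsWithStats(m); i=1+np.argmax(st[1:,4])
        cs,_=cv2.findContours((l==i).astype(np.uint8),cv2.RETR_EXTERNAL,cv2.CHAIN_APPROX_NONE)
        print(n,"ball",st[i],ce[i],cv2.minEnclosingCircle(cs[0]),np.nanmean(w[l==i],0).round(4),"top z",np.nanmax(w[l==i][:,2]))
    for c,n,(u0,u1,v0,v1) in((t,"t",(420,462,170,260)),):
        m=blue(c); sub=m[v0:v1,u0:u1]
        L=[];Rr=[]
        for v in range(176,258):
            us=np.nonzero(m[v,410:470])[0]+410
            L.append(ray(c,us.min()-.5,v,.008)); Rr.append(ray(c,us.max()+.5,v,.008))
        for e in(L,Rr):
            f=cv2.fitLine(np.array(e)[:,:2].astype(np.float32),cv2.DIST_HUBER,0,.01,.01).ravel(); print("edge",np.degrees(np.arctan2(f[1],f[0])),f)
E
python3 m2.py
python3 - <<'E'
import cv2,sys
sys.path.insert(0,'.')
from h import *
t=dict(np.load("top0.npz"));
a=t["color"][190:285,315:365]; cv2.imwrite("pics/tz2.png",cv2.resize(a,None,fx=8,fy=6*8//6*1,interpolation=cv2.INTER_CUBIC)[:600] if 0 else cv2.resize(a,None,fx=6,fy=6,interpolation=cv2.INTER_CUBIC))
a=t["color"][170:240,415:470]; cv2.imwrite("pics/tz3.png",cv2.resize(a,None,fx=8,fy=8,interpolation=cv2.INTER_CUBIC))
E
```

```text
t ball [437 218  11  11  90] [441.96666667 222.52222222] ((442.0, 222.6666717529297), 5.426376819610596) [ 0.5545 -0.2857  0.0455] top z 0.054768686769065274
s ball [335 214   9  12  65] [339.01538462 219.03076923] ((339.48114013671875, 219.59434509277344), 5.615083694458008) [ 0.5533 -0.282   0.0392] top z 0.05126866240281833
edge 0.47380257 [ 0.9999658   0.00826932  0.57715225 -0.24614997]
edge 1.2740599 [ 0.99975276  0.02223471  0.5587443  -0.32658452]
```

View pics/tz2.png

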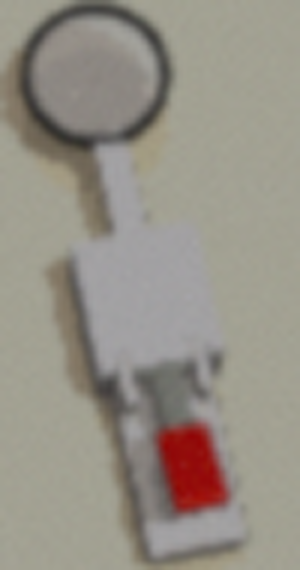

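View pics/tz3.png

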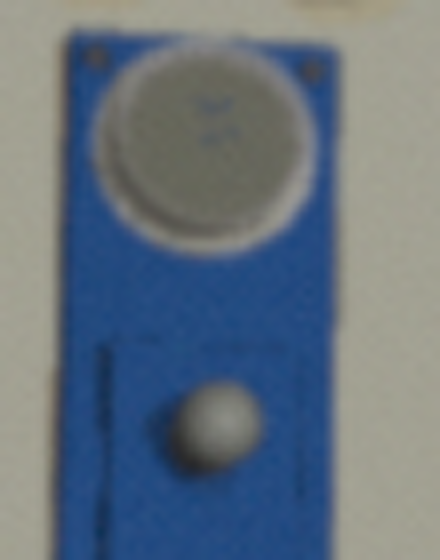

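```bash
python3 - <<'E'
from h import *
from m2 import two
t=dict(np.load("top0.npz")); s=dict(np.load("side0.npz"))
z2=lambda x,y:((x+.5)/6-.5+315,(y+.5)/6-.5+190)
z3=lambda x,y:((x+.5)/8-.5+415,(y+.5)/8-.5+170)
b=ray(t,442.1,222.7,.038); print("ball top",b,"two",two(t,(442.1,222.7),s,(339.2,219.2)),"side",ray(s,339.2,219.2,.038))
d=ray(t,*z3(208,143),.026); print("dish",d,np.degrees(np.arctan2(d[1]-b[1],d[0]-b[0])),np.hypot(*(d-b)[:2]))
C=[ray(t,*z2(*p),.046)[:2] for p in((73,247),(196,226),(217,350),(100,380))]
print("head corners",np.round(C,4))
L=ray(t,*z2(95,75),.0385); print("lens",L)
T=[ray(t,*z2(*p),.026)[:2] for p in((148,560),(245,543))]; print("tongue end",T)
te=np.mean(T,0); f=(C[0]+C[1])/2
for n,a,bb in(("lens-tongue",L[:2],te),("front-tongue",f,te),("lens-front",L[:2],f),("sideL",C[0],C[3]),("sideR",C[1],C[2])):
    e=a-bb; print(n,np.degrees(np.arctan2(e[1],e[0])),np.hypot(*e))
e=C[0]-C[1]; print("front edge yaw",np.degrees(np.arctan2(-e[0],e[1])),np.hypot(*e))
y=np.arctan2(*(L[:2]-te)[::-1]); u=np.array([np.cos(y),np.sin(y)])
print("centre est: from lens",L[:2]-.095*u,"tongue",te+.098*u,"front",f-.027*u)
E
```

```text
ball top [ 0.55617171 -0.28762471  0.038     ] two [ 0.55593966 -0.28806842  0.03673309] side [ 0.55369139 -0.2843161   0.038     ]
dish [ 0.6476005  -0.28405505  0.026     ] 2.2358646100104727 0.09149845195877726
head corners [[ 0.5139 -0.0168]
 [ 0.526  -0.0642]
 [ 0.4771 -0.0754]
 [ 0.4618 -0.031 ]]
lens [ 0.58667209 -0.02056634  0.0385    ]
tongue end [array([ 0.39615748, -0.0548154 ]), array([ 0.40566306, -0.09201087])]
lens-tongue 15.880352713884665 0.1931326983129197
front-tongue 15.461347964234553 0.12353144725469695
lens-front 16.62393761763803 0.06961041639428853
sideL 15.214722481228238 0.054008927543654925
sideR 12.955569031045064 0.05018623969078626
front edge yaw 14.307044204661493 0.04887022732082844
centre est: from lens [ 0.49529775 -0.04656114] tongue [ 0.49517012 -0.04659745] front [ 0.49400163 -0.04786909]
```

```bash
cat > go.py <<'E'
from h import *
import sys
def plan(P,yaw):
    """print tool-frame shift mm and turn deg to reach TCP P with tool x down, tool z (or -z) along yaw+90"""
    s=arm.observe(); Ro=R.from_rotvec(s["orientation"]); M=Ro.as_matrix()
    y=np.radians(yaw); best=None
    for sg in(1,-1):
        z=sg*np.array([-np.sin(y),np.cos(y),0]); x=np.array([0,0,-1.]); G=np.stack([x,np.cross(z,x),z],1)
        r=(Ro.inv()*R.from_matrix(G)).as_rotvec(degrees=True)
        if best is None or np.linalg.norm(r)<np.linalg.norm(best[0]): best=(r,G)
    print("t",s["time"],"pos",s["eef_pos"].round(4),"F",s["force"].round(2),"w",round(s["width"],4),"q6",s["joint_pos"][5].round(2))
    print("tool axes\n",M.round(3)); print("shift in tool (now)",((np.array(P)-s["eef_pos"])@M*1000).round(1),"turn",best[0].round(2)); print("shift in goal frame",((np.array(P)-s["eef_pos"])@best[1]*1000).round(1))
if __name__=="__main__": plan([float(a) for a in sys.argv[1:4]],float(sys.argv[4]))
E
python3 go.py .495 -.0467 .12 15.3
```

```text
t 0.1 pos [ 0.2216 -0.5031  0.2308] F [ 0.38 -0.55 -0.46] w 0.0857 q6 -0.22
tool axes
 [[-0.     0.915  0.403]
 [ 0.001  0.403 -0.915]
 [-1.     0.    -0.001]]
shift in tool (now) [ 111.3  434.1 -307.4] turn [ 8.47 -0.07 -0.01]
shift in goal frame [ 110.8  384.1 -368.1]
```

Call:
move_arm --rows '[[1,[0,0,0],[4.25,0,0]],[1,[0,0,0],[4.25,0,0]],[1,[0,24,-23],[0,0,0]],[1,[0,24,-23],[0,0,0]],[1,[0,24,-23],[0,0,0]],[1,[0,24,-23],[0,0,0]],[1,[0,24,-23],[0,0,0]],[1,[0,24,-23],[0,0,0]],[1,[0,24,-23],[0,0,0]],[1,[0,24,-23],[0,0,0]],[1,[0,24,-23],[0,0,0]],[1,[0,24,-23],[0,0,0]],[1,[0,24,-23],[0,0,0]],[1,[0,24,-23],[0,0,0]],[1,[0,24,-23],[0,0,0]],[1,[0,24,-23],[0,0,0]],[1,[0,24,-23],[0,0,0]],[1,[0,24,-23],[0,0,0]]]'

```text
time: 1.6
eef_pos: [0.4957, -0.0455, 0.2311]
orientation: [1.011, 1.324, -1.011]
force: [0.3, -0.8, 0.8]
width: 0.0854
```

```bash
python3 go.py .495 -.0467 .12 15.3; python3 - <<'E'
from h import *
t=arm.camera("top");s=arm.camera("side")
np.savez("top1.npz",**t);np.savez("side1.npz",**s)
cv2.imwrite("pics/t1.png",t["color"][150:400,250:550]);cv2.imwrite("pics/s1.png",cv2.resize(s["color"][150:300,220:420],None,fx=4,fy=4,interpolation=cv2.INTER_CUBIC))
E
```

```text
t 1.6 pos [ 0.4957 -0.0455  0.2311] F [ 0.32 -0.78  0.75] w 0.0854 q6 0.97
tool axes
 [[-0.     0.965  0.263]
 [ 0.     0.263 -0.965]
 [-1.    -0.    -0.   ]]
shift in tool (now) [111.1  -0.9   1. ] turn [-0.03 -0.01  0.02]
shift in goal frame [111.1  -0.9   1. ]
```

View pics/t1.png

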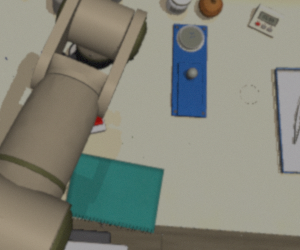

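View pics/s1.png

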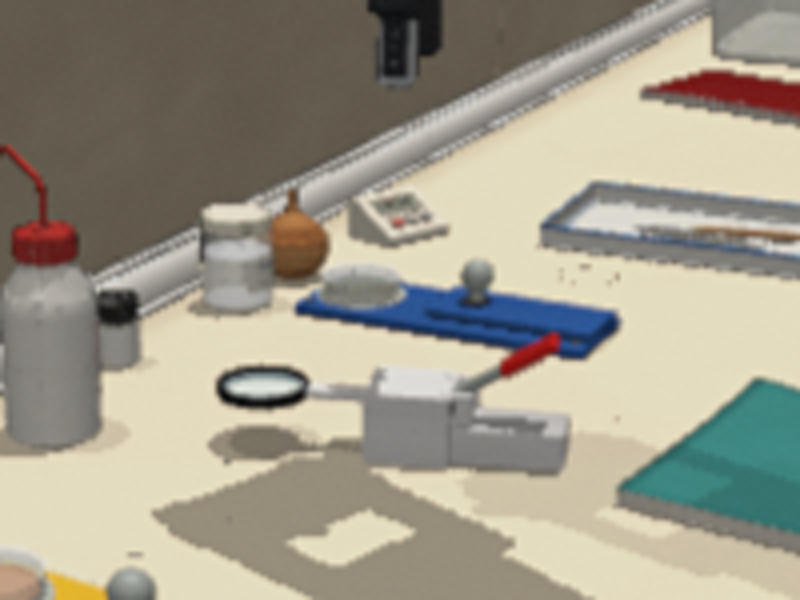

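Top view: the arm hides the magnifier, but the whole blue stand is now visible, with its ball at crop (192,73). The side view shows the open gripper above the head.

```bash
python3 - <<'E'
from h import *
from m2 import blue
t=dict(np.load("top1.npz")); m=blue(t); z=np.zeros_like(m); z[165:275,412:465]=m[165:275,412:465]
for h in(.018,):
    L=[];Rr=[]
    for v in range(180,262):
        us=np.nonzero(z[v])[0]; L.append(ray(t,us.min()-.5,v,h)[:2]); Rr.append(ray(t,us.max()+.5,v,h)[:2])
    for e in(L,Rr):
        f=cv2.fitLine(np.array(e,np.float32),cv2.DIST_HUBER,0,.001,.001).ravel(); print(np.degrees(np.arctan2(f[1],f[0])),f)
v,u=np.nonzero(z); print(u.min(),u.max(),v.min(),v.max())
cs,_=cv2.findContours(z,cv2.RETR_EXTERNAL,cv2.CHAIN_APPROX_NONE); c=max(cs,key=cv2.contourArea).reshape(-1,2)
P=np.array([ray(t,a,b,.012)[:2] for a,b in c],np.float32)*1000; print(cv2.minAreaRect(P),cv2.boxPoints(cv2.minAreaRect(P)))
a=t["color"][165:275,405:475]; cv2.imwrite("pics/st.png",cv2.resize(a,None,fx=5.4,fy=5.4,interpolation=cv2.INTER_CUBIC))
E
```

```text
0.4153994 [ 0.9999737   0.00725002  0.5811257  -0.24435708]
1.2740335 [ 0.99975276  0.02223425  0.5444121  -0.32446504]
422 456 175 266
((570.0974731445312, -285.33172607421875), (226.47630310058594, 80.34477233886719), 0.5819825530052185) [[ 456.45715 -246.3116 ]
 [ 457.2732  -326.65225]
 [ 683.7378  -324.35187]
 [ 682.92175 -244.0112 ]]
```

View pics/st.png

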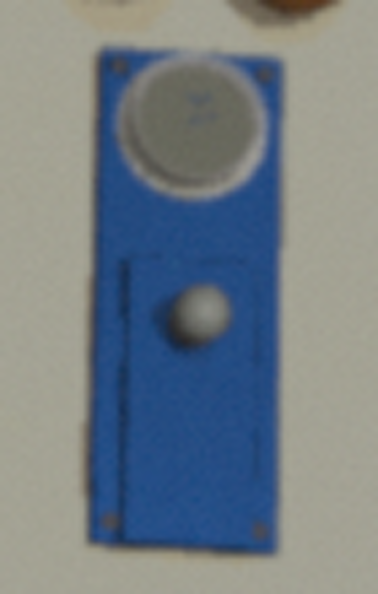

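Call:
move_arm --rows '[[1,[20,-1,1],[0,0,0]],[1,[30,0,0],[0,0,0]],[1,[30,0,0],[0,0,0]],[1,[30,0,0],[0,0,0]],[1,[30,0,0],[0,0,0]],[1,[25,0,0],[0,0,0]],[1,[0,0,0],[0,0,0]]]'

```text
time: 2.28
eef_pos: [0.4919, -0.0483, 0.0624]
orientation: [1.01, 1.332, -1.015]
force: [-1.5, -0.0, -0.6]
width: 0.0856
```

```bash
python3 go.py .495 -.0467 .014 15.3; python3 - <<'E'
from h import *
t=dict(np.load("top1.npz")); g=lambda x,y:ray(t,(x+.5)/5.4-.5+405,(y+.5)/5.4-.5+165,.014)[:2]
a,b,c,d=[g(*p) for p in((118,66),(265,75),(110,521),(260,530))]
for e in(a-c,b-d): print(np.degrees(np.arctan2(e[1],e[0])),np.hypot(*e))
for e in(a-b,c-d): print(np.degrees(np.arctan2(-e[0],e[1])),np.hypot(*e))
print((a+b+c+d)/4)
s=arm.camera("side"); cv2.imwrite("pics/s2.png",cv2.resize(s["color"][170:300,240:400],None,fx=5,fy=5,interpolation=cv2.INTER_CUBIC)[:600])
E
```

```text
t 2.2833 pos [ 0.4919 -0.0483  0.0624] F [-1.52 -0.02 -0.62] w 0.0856 q6 0.97
tool axes
 [[-0.008  0.965  0.263]
 [ 0.003  0.263 -0.965]
 [-1.    -0.007 -0.005]]
shift in tool (now) [48.4  3.8 -0.5] turn [-0.07 -0.28  0.41]
shift in goal frame [48.4  3.4 -0.7]
0.9464195460932578 0.21090491200102307
0.7164124559163152 0.21072594591811117
0.6697813827747561 0.06677405721087316
0.8232402872928867 0.06592749928643916
[ 0.57149119 -0.28613453]
```

View pics/s2.png

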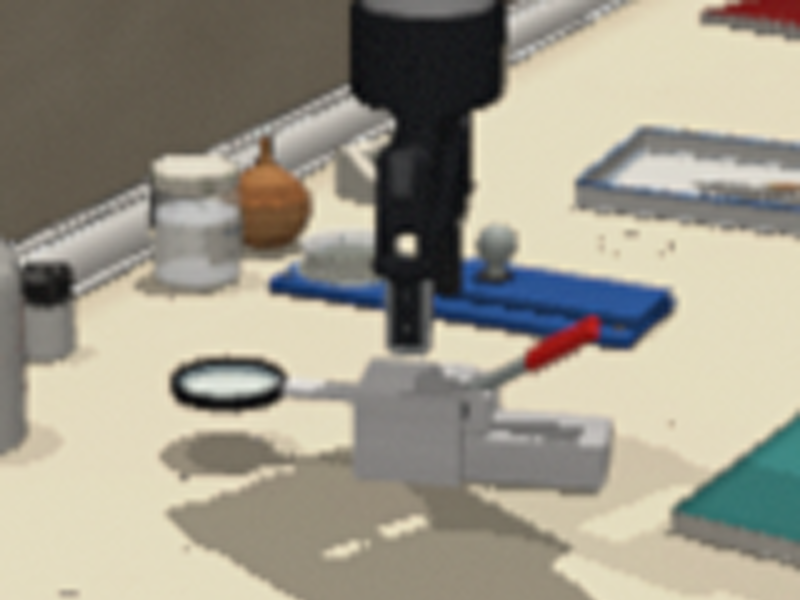

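The side view shows the fingers just above the head, straddling it, with the near finger at (410,330). The handle is clear of them.

Call:
move_arm --rows '[[1,[0,0,0],[0,0,0]],[1,[0,0,0],[0,0,0]]]'

```text
time: 2.5
eef_pos: [0.4953, -0.0489, 0.0679]
orientation: [1.011, 1.321, -1.01]
force: [-0.3, 0.5, 0.3]
width: 0.0855
```

```bash
python3 go.py .495 -.0467 .014 15.3
```

```text
t 2.5 pos [ 0.4953 -0.0489  0.0679] F [-0.34  0.51  0.31] w 0.0855 q6 0.97
tool axes
 [[ 0.003  0.965  0.263]
 [-0.001  0.263 -0.965]
 [-1.     0.002  0.002]]
shift in tool (now) [53.9  0.2 -2.3] turn [-0.04  0.09 -0.13]
shift in goal frame [53.9  0.3 -2.2]
```

Call:
move_arm --rows '[[1,[10,0,-1.3],[0,0,0]],[1,[15,0,0],[0,0,0]],[1,[15,0,0],[0,0,0]],[1,[8,0,0],[0,0,0]],[1,[4,0,0],[0,0,0]],[1,[0,0,0],[0,0,0]],[1,[0,0,0],[0,0,0]],[1,[0,0,0],[0,0,0]]]'

```text
time: 3.17
eef_pos: [0.4947, -0.0473, 0.0152]
orientation: [1.011, 1.322, -1.01]
force: [0.3, -0.9, -0.4]
width: 0.0851
```

```bash
python3 go.py .495 -.0467 .014 15.3;python3 - <<'E'
from h import *
s=arm.camera("side"); cv2.imwrite("pics/s3.png",cv2.resize(s["color"][170:300,240:400],None,fx=5,fy=5,interpolation=cv2.INTER_CUBIC)[:600])
E
```

```text
t 3.1667 pos [ 0.4947 -0.0473  0.0152] F [ 0.31 -0.89 -0.42] w 0.0851 q6 0.97
tool axes
 [[ 0.001  0.965  0.263]
 [-0.001  0.263 -0.965]
 [-1.     0.001  0.001]]
shift in tool (now) [ 1.2  0.5 -0.5] turn [-0.03  0.05 -0.07]
shift in goal frame [ 1.2  0.5 -0.5]
```

View pics/s3.png

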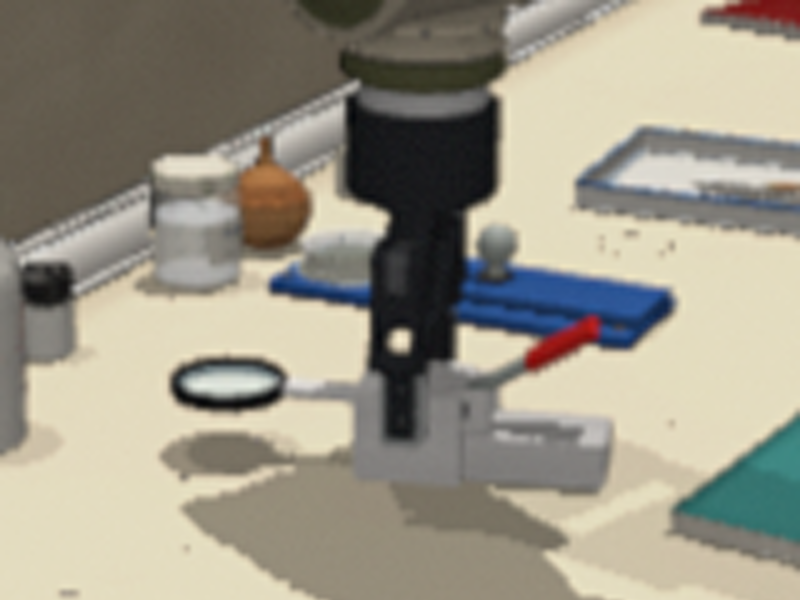

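The side view shows the near finger on the side of the head at (402,405). Next I grip and lift.

Call:
move_arm --rows '[[-1,[0,0,0],[0,0,0]],[-1,[0,0,0],[0,0,0]],[-1,[0,0,0],[0,0,0]],[-1,[0,0,0],[0,0,0]],[-1,[0,0,0],[0,0,0]],[-1,[0,0,0],[0,0,0]],[-1,[0,0,0],[0,0,0]],[-1,[0,0,0],[0,0,0]]]' --squeeze 70

```text
time: 3.88
eef_pos: [0.4944, -0.0473, 0.0149]
orientation: [1.011, 1.323, -1.01]
force: [-0.2, -0.1, 6.0]
width: 0.0492
```

Call:
move_arm --rows '[[-1,[-3,0,0],[0,0,0]],[-1,[-8,0,0],[0,0,0]],[-1,[-15,0,0],[0,0,0]],[-1,[-20,0,0],[0,0,0]],[-1,[-20,0,0],[0,0,0]],[-1,[-10,0,0],[0,0,0]],[-1,[-4,0,0],[0,0,0]],[-1,[0,0,0],[0,0,0]],[-1,[0,0,0],[0,0,0]]]'

```text
time: 4.63
eef_pos: [0.4938, -0.0471, 0.0939]
orientation: [1.011, 1.324, -1.011]
force: [0.7, 0.6, -3.5]
width: 0.0491
```

```bash
python3 go.py .556 -.288 .094 0.9;python3 - <<'E'
from h import *
s=arm.camera("side"); cv2.imwrite("pics/s4.png",cv2.resize(s["color"][170:300,240:400],None,fx=5,fy=5,interpolation=cv2.INTER_CUBIC)[:600])
E
```

```text
t 4.6333 pos [ 0.4938 -0.0471  0.0939] F [ 0.66  0.58 -3.49] w 0.0491 q6 0.97
tool axes
 [[-0.001  0.965  0.263]
 [ 0.     0.263 -0.965]
 [-1.    -0.001 -0.001]]
shift in tool (now) [-2.000e-01 -3.400e+00  2.488e+02] turn [14.36 -0.03  0.04]
shift in goal frame [-1.000e-01  5.840e+01  2.419e+02]
```

View pics/s4.png

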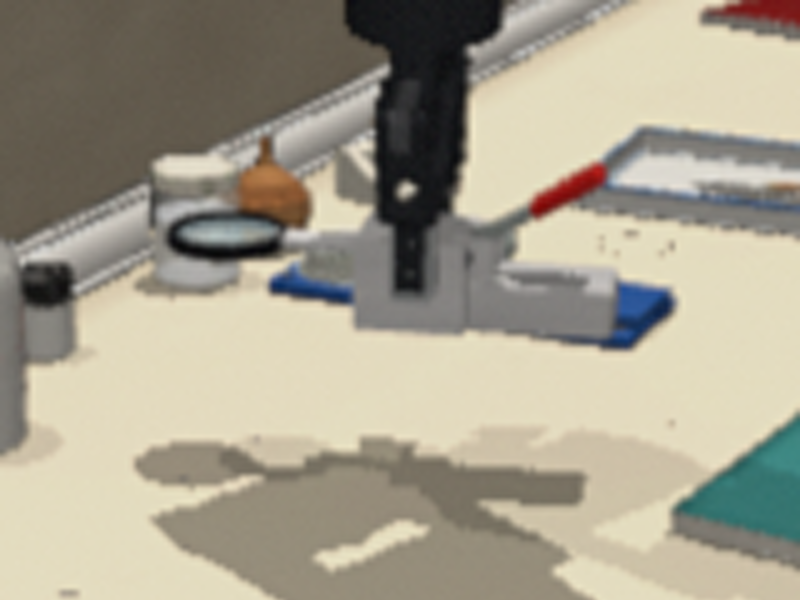

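The magnifier is lifted level with its handle still up: the head is at (410,280) and the red grip at (570,190). Next I turn it and carry it over the ball.

Call:
move_arm --rows '[[-1,[0,0,0],[3.6,0,0]],[-1,[0,0,0],[3.6,0,0]],[-1,[0,0,0],[3.6,0,0]],[-1,[0,0,0],[3.6,0,0]],[-1,[0,2,8],[0,0,0]],[-1,[0,4,16],[0,0,0]],[-1,[0,5,20],[0,0,0]],[-1,[0,5,20],[0,0,0]],[-1,[0,5,20],[0,0,0]],[-1,[0,5,20],[0,0,0]],[-1,[0,5,20],[0,0,0]],[-1,[0,5,20],[0,0,0]],[-1,[0,5,20],[0,0,0]],[-1,[0,5,20],[0,0,0]],[-1,[0,5,20],[0,0,0]],[-1,[0,4,18],[0,0,0]],[-1,[0,4,14],[0,0,0]],[-1,[0,1,6],[0,0,0]],[-1,[0,0,0],[0,0,0]],[-1,[0,0,0],[0,0,0]]]'

```text
time: 6.35
eef_pos: [0.5573, -0.288, 0.0936]
orientation: [1.198, 1.218, -1.198]
force: [-0.1, 0.3, -3.6]
width: 0.0491
```

Call:
move_arm --rows '[[-1,[0,0,0],[0,0,0]],[-1,[0,0,0],[0,0,0]],[-1,[0,0,0],[0,0,0]]]'

```text
time: 6.6
eef_pos: [0.5578, -0.2875, 0.0944]
orientation: [1.197, 1.217, -1.197]
force: [-0.6, 0.9, -2.3]
width: 0.0489
```

```bash
python3 go.py .556 -.288 .094 0.9;python3 - <<'E'
from h import *
s=arm.camera("side"); t=arm.camera("top"); np.savez("top5.npz",**t); np.savez("side5.npz",**s)
cv2.imwrite("pics/s5.png",cv2.resize(s["color"][160:260,270:400],None,fx=6,fy=6,interpolation=cv2.INTER_CUBIC))
cv2.imwrite("pics/t5.png",cv2.resize(t["color"][150:300,390:490],None,fx=4,fy=4,interpolation=cv2.INTER_CUBIC))
E
```

```text
t 6.6 pos [ 0.5578 -0.2875  0.0944] F [-0.57  0.87 -2.32] w 0.0489 q6 0.89
tool axes
 [[-0.     1.     0.016]
 [ 0.     0.016 -1.   ]
 [-1.    -0.    -0.   ]]
shift in tool (now) [ 0.4 -1.8  0.4] turn [ 0.03 -0.01  0.01]
shift in goal frame [ 0.4 -1.8  0.4]
```

View pics/s5.png

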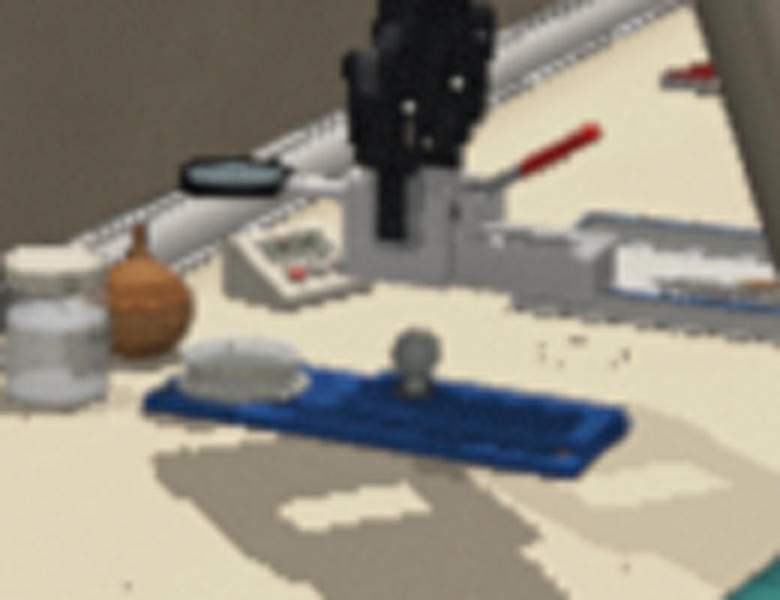

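View pics/t5.png

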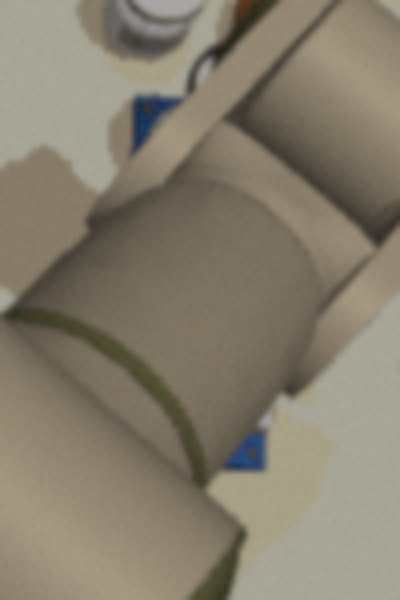

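```bash
python3 - <<'E'
from h import *
s=dict(np.load("side5.npz")); t=dict(np.load("top5.npz"))
c=np.array([.5583,-.2875,.1025]); y=np.radians(.9); M=np.array([[np.cos(y),-np.sin(y),0],[np.sin(y),np.cos(y),0],[0,0,1]])
def zz(p): u,v=proj(s,p); return np.round([(u-270+.5)*6-.5,(v-160+.5)*6-.5],1)
for n,q in dict(frontbot=(.027,.025,-.023),rearbot=(-.027,.025,-.023),tongue_endbot=(-.098,.02,-.023),lens=(.095,0,.0125)).items(): print(n,zz(c+M@np.array(q)))
print("ball",zz([.556,-.288,.038]))
def tz(p): u,v=proj(t,p); return np.round([(u-390+.5)*4-.5,(v-150+.5)*4-.5],1)
print("lens edge top",tz(c+M@np.array([.095,.03,.0125])),"tongue corner",tz(c+M@np.array([-.098,-.02,.003])))
E
```

```text
frontbot [342.  279.3]
rearbot [445.6 293.7]
tongue_endbot [590.1 310.5]
lens [238.2 180.2]
ball [416.4 355. ]
lens edge top [188.8  89.1] tongue corner [270.8 430.4]
```

Call:
move_arm --rows '[[-1,[0,-2,0.5],[0,0,0]],[-1,[6,0,0],[0,0,0]],[-1,[10,0,0],[0,0,0]],[-1,[8,0,0],[0,0,0]],[-1,[2,0,0],[0,0,0]],[-1,[0,0,0],[0,0,0]],[-1,[0,0,0],[0,0,0]],[-1,[0,0,0],[0,0,0]]]'

```text
time: 7.37
eef_pos: [0.556, -0.289, 0.0686]
orientation: [1.198, 1.216, -1.198]
force: [-0.1, 0.1, -2.7]
width: 0.0492
```

```bash
python3 go.py .5555 -.288 .033 0.9;python3 - <<'E'
from h import *
s=arm.camera("side"); np.savez("side6.npz",**s)
cv2.imwrite("pics/s6.png",cv2.resize(s["color"][175:255,280:380],None,fx=7.5,fy=7.5,interpolation=cv2.INTER_CUBIC))
E
```

```text
t 7.3667 pos [ 0.556  -0.289   0.0686] F [-0.14  0.11 -2.7 ] w 0.0492 q6 0.89
tool axes
 [[ 0.     1.     0.015]
 [-0.     0.015 -1.   ]
 [-1.     0.     0.   ]]
shift in tool (now) [35.6 -0.5 -1. ] turn [-0.03  0.02 -0.02]
shift in goal frame [35.6 -0.5 -1. ]
```

View pics/s6.png

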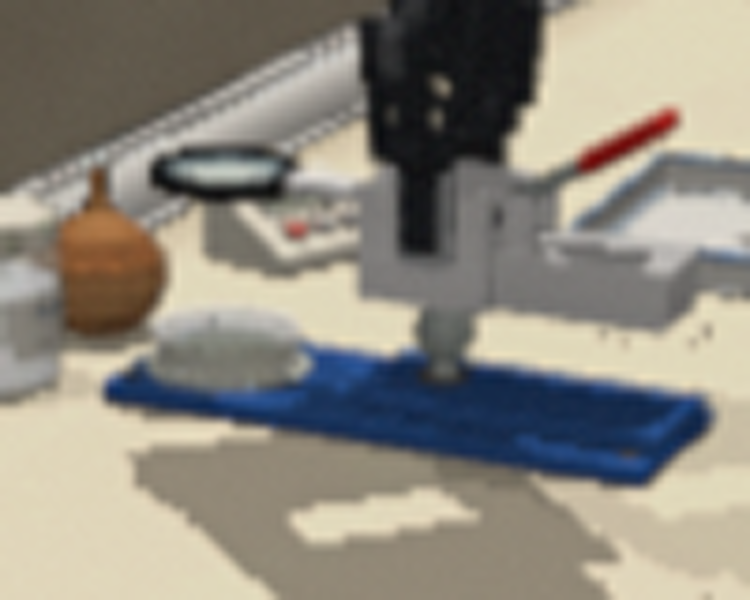

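```bash
python3 - <<'E'
from h import *
s=dict(np.load("side6.npz")); y=np.radians(.9); M=np.array([[np.cos(y),-np.sin(y),0],[np.sin(y),np.cos(y),0],[0,0,1]])
def zz(p): u,v=proj(s,p); return np.round([(u-280+.5)*7.5-.5,(v-175+.5)*7.5-.5],1)
c=np.array([.556,-.289,.0767])
for n,q in dict(frontbot=(.027,.025,-.023),rearbot=(-.027,.025,-.023),fronttop=(.027,.025,.023),tongue_end=(-.098,.02,-.023),lens=(.095,0,.0125)).items(): print(n,zz(c+M@np.array(q)))
print("ball",zz([.556,-.288,.038]),"1mm x", zz([.557,-.288,.038]),"1mm y",zz([.556,-.287,.038]))
g=cv2.cvtColor(s["color"],cv2.COLOR_BGR2GRAY); print(g[214:222,322:352])
E
```

```text
frontbot [358.7 300.3]
rearbot [487.4 319.1]
fronttop [360.5 186.1]
tongue_end [666.9 341.1]
lens [229.6 175.7]
ball [445.6 331.4] 1mm x [443.3 331. ] 1mm y [444.6 332.1]
[[215 216 214 217 214 192 146 142 139 128 126 125 123 121 122 120 122 121
  121 121 121 120 114 103 115 116 117 117 117 117]
 [216 215 215 215 215 210 198 197 194 188 176 170 155 143 130 117 120 120
  121 119 118 118 112 107 121 121 117 113 116 115]
 [216 216 216 215 217 216 215 216 216 213 210 209 201 175 114 101 108 112
  112 110 108 118 141 151 165 161 143 130 132 130]
 [215 216 214 215 217 214 215 215 216 217 217 217 210 171  95  93 100 105
  104 101 110 153 197 202 206 205 197 193 194 192]
 [216 215 215 216 217 214 216 214 215 217 215 215 198 132  86  93 101 105
   99  98 106 161 216 217 216 215 215 216 215 216]
 [217 216 216 217 216 215 217 218 215 215 216 217 198 128  83  90  97 101
   98  92  99 157 215 216 217 215 216 216 216 217]
 [194 197 203 215 215 216 216 217 217 219 217 216 203 148  89  88  91  94
   91  90 118 179 216 217 215 216 215 216 215 216]
 [130 133 138 154 164 167 183 195 202 216 205 173 161 130  89  81  85  88
   86 101 156 207 216 217 218 217 217 217 216 215]]
```

Call:
move_arm --rows '[[-1,[2,0,-0.7],[0,0,0]],[-1,[3,0,0],[0,0,0]],[-1,[3,0,0],[0,0,0]],[-1,[3,0,0],[0,0,0]],[-1,[2,0,0],[0,0,0]],[-1,[0,0,0],[0,0,0]],[-1,[0,0,0],[0,0,0]]]'

```text
time: 8.0
eef_pos: [0.5558, -0.2881, 0.0551]
orientation: [1.198, 1.217, -1.198]
force: [0.4, 0.3, -2.8]
width: 0.0489
```

Call:
move_arm --rows '[[-1,[2,0,0],[0,0,0]],[-1,[3,0,0],[0,0,0]],[-1,[3,0,0],[0,0,0]],[-1,[2,0,0],[0,0,0]],[-1,[0,0,0],[0,0,0]],[-1,[0,0,0],[0,0,0]]]'

```text
time: 8.5
eef_pos: [0.5558, -0.288, 0.0452]
orientation: [1.198, 1.217, -1.198]
force: [1.0, -0.1, -3.1]
width: 0.049
```

Call:
move_arm --rows '[[-1,[2,0,0],[0,0,0]],[-1,[2,0,0],[0,0,0]],[-1,[2,0,0],[0,0,0]],[-1,[1,0,0],[0,0,0]],[-1,[0,0,0],[0,0,0]],[-1,[0,0,0],[0,0,0]]]'

```text
time: 9.0
eef_pos: [0.5558, -0.2881, 0.0382]
orientation: [1.198, 1.216, -1.198]
force: [1.0, -0.4, -2.6]
width: 0.0487
```

Call:
move_arm --rows '[[-1,[1,0,0],[0,0,0]],[-1,[1,0,0],[0,0,0]],[-1,[1,0,0],[0,0,0]],[-1,[0,0,0],[0,0,0]],[-1,[0,0,0],[0,0,0]]]'

```text
time: 9.42
eef_pos: [0.5558, -0.2881, 0.0352]
orientation: [1.198, 1.216, -1.198]
force: [0.0, 0.0, -2.3]
width: 0.0492
```

Call:
move_arm --rows '[[-1,[0.5,0,0],[0,0,0]],[-1,[0.5,0,0],[0,0,0]],[-1,[0.5,0,0],[0,0,0]],[-1,[0,0,0],[0,0,0]],[-1,[0,0,0],[0,0,0]]]'

```text
time: 9.83
eef_pos: [0.5558, -0.2881, 0.0338]
orientation: [1.198, 1.216, -1.198]
force: [-0.8, -0.0, -3.3]
width: 0.0487
```

Call:
move_arm --rows '[[-1,[0.5,0,0],[0,0,0]],[-1,[0.5,0,0],[0,0,0]],[-1,[0.5,0,0],[0,0,0]],[-1,[0,0,0],[0,0,0]],[-1,[0,0,0],[0,0,0]]]'

```text
time: 10.25
eef_pos: [0.5558, -0.2881, 0.0329]
orientation: [1.198, 1.216, -1.198]
force: [-2.3, 1.7, 5.2]
width: 0.0488
```

```bash
python3 - <<'E'
from h import *
s=arm.camera("side"); np.savez("side7.npz",**s)
cv2.imwrite("pics/s7.png",cv2.resize(s["color"][175:255,280:380],None,fx=7.5,fy=7.5,interpolation=cv2.INTER_CUBIC))
E
```

```text
(no output)
```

View pics/s7.png

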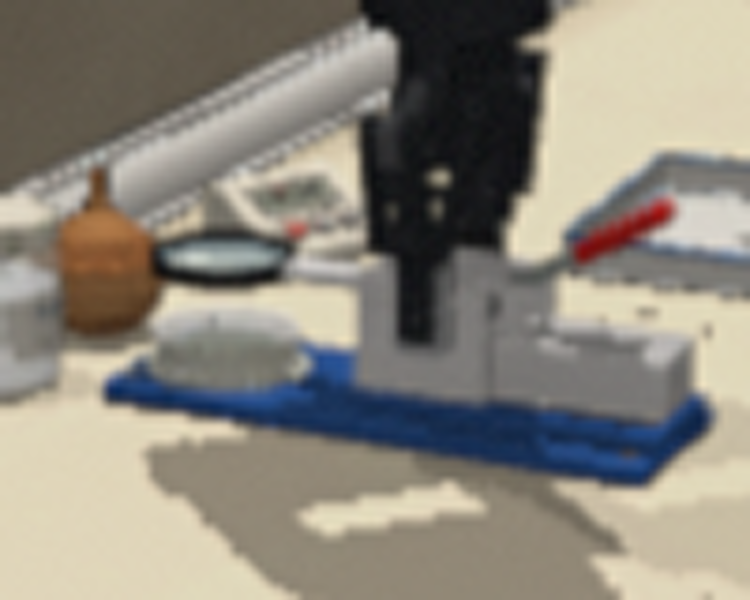

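The side view shows the head flat on the deck, with its bottom edge from (360,385) to (490,400). The lens is over the dish and the handle is still up. The force rose at the expected height, so it has seated. I release, then rise.

Call:
move_arm --rows '[[-1,[-0.5,0,0],[0,0,0]],[0,[0,0,0],[0,0,0]],[1,[0,0,0],[0,0,0]],[1,[0,0,0],[0,0,0]],[1,[0,0,0],[0,0,0]],[1,[0,0,0],[0,0,0]],[1,[0,0,0],[0,0,0]],[1,[0,0,0],[0,0,0]]]'

```text
time: 10.97
eef_pos: [0.5558, -0.2881, 0.0328]
orientation: [1.198, 1.216, -1.198]
force: [-0.3, -0.0, 0.5]
width: 0.0853
```

Call:
move_arm --rows '[[1,[-5,0,0],[0,0,0]],[1,[-10,0,0],[0,0,0]],[1,[-20,0,0],[0,0,0]],[1,[-25,0,0],[0,0,0]],[1,[-25,0,0],[0,0,0]],[1,[-25,0,0],[0,0,0]],[-1,[-10,-5,0],[0,0,0]],[-1,[0,-15,0],[0,0,0]],[-1,[0,-20,0],[0,0,0]],[-1,[0,-15,0],[0,0,0]],[-1,[0,-5,0],[0,0,0]],[-1,[0,0,0],[0,0,0]],[-1,[0,0,0],[0,0,0]]]'

```text
time: 12.05
eef_pos: [0.4961, -0.2891, 0.153]
orientation: [1.198, 1.216, -1.198]
force: [0.4, -0.7, -0.2]
width: 0.0004
```

```bash
python3 go.py .496 -.289 .10 0.9; python3 - <<'E'
from h import *
s=arm.camera("side"); np.savez("side8.npz",**s); t=arm.camera("top"); np.savez("top8.npz",**t)
cv2.imwrite("pics/s8.png",cv2.resize(s["color"][160:255,280:380],None,fx=6,fy=6,interpolation=cv2.INTER_CUBIC))
cv2.imwrite("pics/t8.png",cv2.resize(t["color"][160:290,400:490],None,fx=4.5,fy=4.5,interpolation=cv2.INTER_CUBIC))
E
```

```text
t 12.05 pos [ 0.4961 -0.2891  0.153 ] F [ 0.35 -0.65 -0.22] w 0.0004 q6 0.82
tool axes
 [[ 0.     1.     0.015]
 [-0.     0.015 -1.   ]
 [-1.     0.     0.   ]]
shift in tool (now) [53.  -0.1 -0.1] turn [-0.05  0.01 -0.03]
shift in goal frame [53.  -0.1 -0.1]
```

View pics/s8.png

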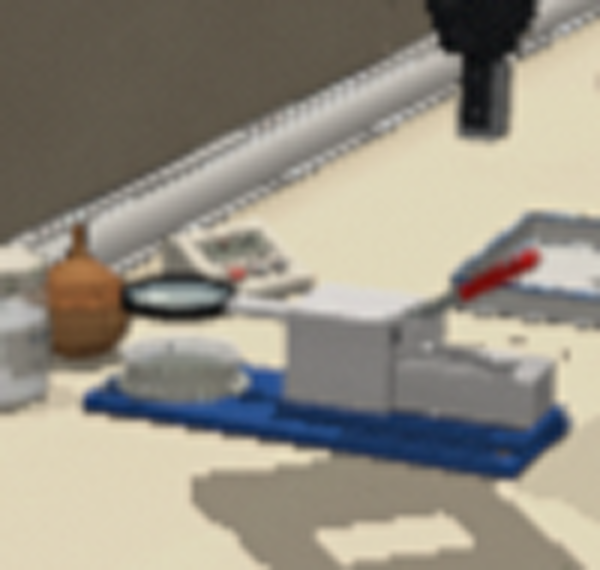

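View pics/t8.png

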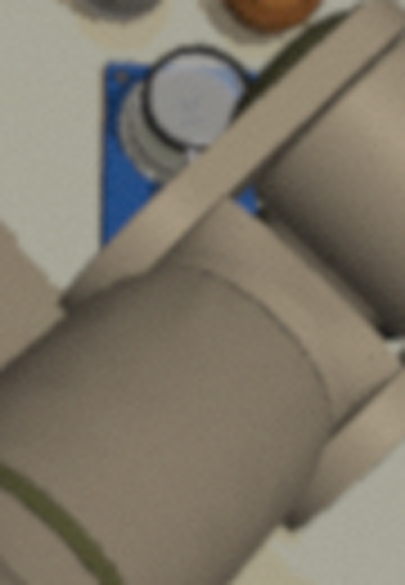

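The side view shows the magnifier seated and level, with the handle up at (500,275). The top view shows the lens over the dish. Now I press at 60 mm behind the head.

Call:
move_arm --rows '[[-1,[10,0,0],[0,0,0]],[-1,[20,0,0],[0,0,0]],[-1,[15,0,0],[0,0,0]],[-1,[5,0,0],[0,0,0]],[-1,[3,0,0],[0,0,0]],[-1,[3,0,0],[0,0,0]],[-1,[3,0,0],[0,0,0]],[-1,[3,0,0],[0,0,0]],[-1,[3,0,0],[0,0,0]],[-1,[0,0,0],[0,0,0]]]'

```text
time: 12.98
eef_pos: [0.4959, -0.2891, 0.0877]
orientation: [1.198, 1.216, -1.198]
force: [0.2, 0.4, -0.1]
width: -0.0001
```

Call:
move_arm --rows '[[-1,[3,0,0],[0,0,0]],[-1,[3,0,0],[0,0,0]],[-1,[3,0,0],[0,0,0]],[-1,[3,0,0],[0,0,0]],[-1,[3,0,0],[0,0,0]],[-1,[3,0,0],[0,0,0]],[-1,[3,0,0],[0,0,0]],[-1,[2,0,0],[0,0,0]],[-1,[0,0,0],[0,0,0]],[-1,[0,0,0],[0,0,0]]]'

```text
time: 13.82
eef_pos: [0.4959, -0.2889, 0.0646]
orientation: [1.198, 1.217, -1.198]
force: [-0.3, -0.5, 0.3]
width: -0.0001
```

```bash
python3 - <<'E'
from h import *
s=arm.camera("side"); np.savez("side9.npz",**s)
cv2.imwrite("pics/s9.png",cv2.resize(s["color"][160:255,280:380],None,fx=6,fy=6,interpolation=cv2.INTER_CUBIC))
E
```

```text
(no output)
```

View pics/s9.png

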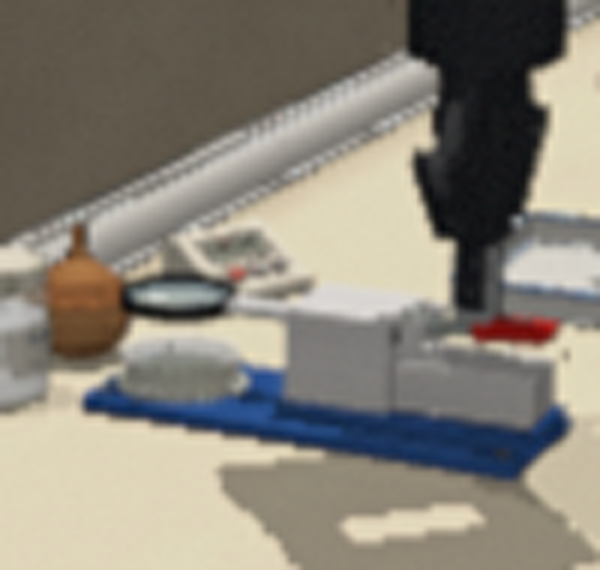

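The handle has followed the fingers and lies almost level at (515,328). I keep pressing until it hits the stop.

Call:
move_arm --rows '[[-1,[1,0,0],[0,0,0]],[-1,[1,0,0],[0,0,0]],[-1,[1,0,0],[0,0,0]],[-1,[0.5,0,0],[0,0,0]],[-1,[0,0,0],[0,0,0]]]'

```text
time: 14.28
eef_pos: [0.4957, -0.289, 0.0613]
orientation: [1.198, 1.216, -1.198]
force: [-2.1, -0.1, 1.5]
width: 0.0003
```

Call:
move_arm --rows '[[-1,[0.5,0,0],[0,0,0]],[-1,[0.5,0,0],[0,0,0]],[-1,[0,0,0],[0,0,0]],[-1,[0,0,0],[0,0,0]]]'

```text
time: 14.62
eef_pos: [0.4956, -0.289, 0.0606]
orientation: [1.198, 1.216, -1.198]
force: [-2.5, 0.5, 5.0]
width: -0.0
```

Call:
move_arm --rows '[[-1,[0.5,0,0],[0,0,0]],[-1,[0.5,0,0],[0,0,0]],[-1,[0,0,0],[0,0,0]],[-1,[0,0,0],[0,0,0]]]'

```text
time: 14.95
eef_pos: [0.4957, -0.2891, 0.0603]
orientation: [1.198, 1.216, -1.198]
force: [-5.9, 0.9, 11.8]
width: 0.0001
```

Call:
move_arm --rows '[[-1,[0.5,0,0],[0,0,0]],[-1,[0,0,0],[0,0,0]],[-1,[0,0,0],[0,0,0]]]'

```text
time: 15.2
eef_pos: [0.4957, -0.2891, 0.0602]
orientation: [1.197, 1.215, -1.198]
force: [-5.4, 2.1, 15.2]
width: 0.0001
```

Call:
move_arm --rows '[[-1,[-3,0,0],[0,0,0]],[-1,[-10,0,0],[0,0,0]],[-1,[-20,0,0],[0,0,0]],[-1,[-30,0,0],[0,0,0]],[-1,[-30,0,0],[0,0,0]],[-1,[-10,0,10],[0,0,0]],[-1,[0,-10,20],[0,0,0]],[-1,[0,-10,25],[0,0,0]],[-1,[0,-10,25],[0,0,0]],[-1,[0,-10,25],[0,0,0]],[-1,[0,-10,25],[0,0,0]],[-1,[0,-10,25],[0,0,0]],[-1,[0,-10,25],[0,0,0]],[-1,[0,-5,10],[0,0,0]],[-1,[0,0,0],[0,0,0]]]'

```text
time: 16.45
eef_pos: [0.4226, -0.4819, 0.1616]
orientation: [1.2, 1.215, -1.2]
force: [-0.0, 0.5, -0.7]
width: -0.0001
```

```bash
python3 - <<'E'
from h import *
s=arm.camera("side"); np.savez("side10.npz",**s); t=arm.camera("top"); np.savez("top10.npz",**t)
cv2.imwrite("pics/s10.png",cv2.resize(s["color"][175:255,280:380],None,fx=7.5,fy=7.5,interpolation=cv2.INTER_CUBIC))
cv2.imwrite("pics/t10.png",cv2.resize(t["color"][160:290,400:490],None,fx=4.5,fy=4.5,interpolation=cv2.INTER_CUBIC))
y=np.radians(.9); M=np.array([[np.cos(y),-np.sin(y),0],[np.sin(y),np.cos(y),0],[0,0,1]]); c=np.array([.556,-.288,.041])
for n,q in dict(pad=(-.082,0,.0195),fronttop=(.027,.025,.023),reartop=(-.027,.025,.023),lens=(.095,0,.0125),tongue=(-.098,0,.003),rearbot=(-.027,.025,-.023)).items():
    u,v=proj(s,c+M@np.array(q)); a,b=proj(t,c+M@np.array(q)); print(n,np.round([(u-279.5)*7.5,(v-174.5)*7.5,(a-399.5)*4.5,(b-159.5)*4.5],0))
w=cloud(s); 
from m2 import red
for cam,box in((s,(330,380,200,240)),(t,(420,470,230,290))):
    m=red(cam,box)>0; P=cloud(cam)[m]; print(m.sum(),np.nanmean(P,0).round(4),np.nanmin(P,0).round(4),np.nanmax(P,0).round(4))
E
```

```text
pad [645. 305. 200. 429.]
fronttop [359. 276. 156. 219.]
reartop [488. 295. 154. 320.]
lens [229. 263. 201. 103.]
tongue [683. 352. 193. 465.]
rearbot [484. 408. 136. 341.]
33 [ 0.4718 -0.2823  0.0608] [ 0.4557 -0.2889  0.0567] [ 0.4909 -0.2728  0.0651]<stdin>:11: RuntimeWarning: Mean of empty slice
Traceback (most recent call last):
ValueError: zero-size array to reduction operation fmin which has no identity
```

View pics/s10.png

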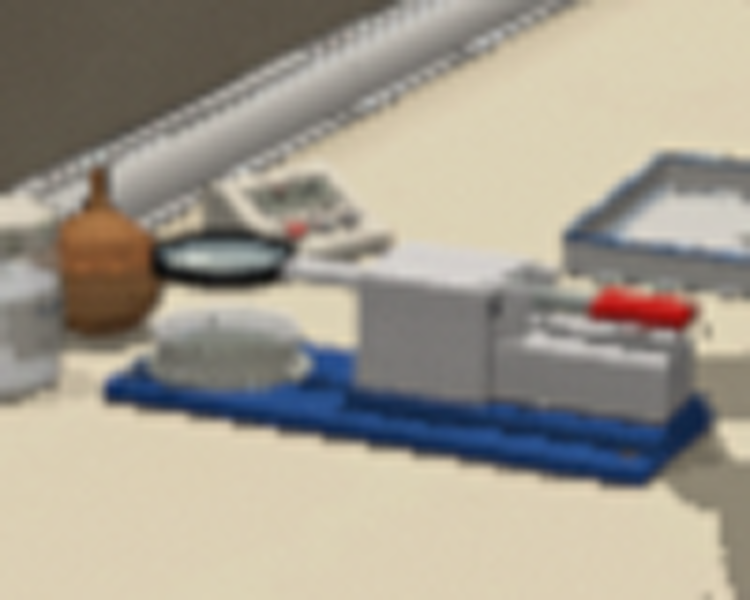

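View pics/t10.png

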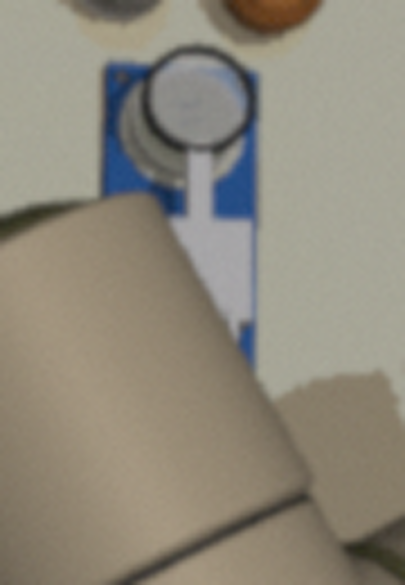

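```bash
python3 -c "
from workcell import arm
print(arm.finish_job(), arm.observe()['time'])"
```

```text
the job is handed in; nothing more can be done
the job is handed in; nothing more can be done
```

The magnifier is on the blue stand with the lens over the dish and the red handle pressed down. I handed the job in at about 16.5 s, with the arm clear of everything.

- **Seating:** I gripped the loose magnifier across its head, carried it over the ball and lowered it in small steps with the handle up. Contact came at exactly the expected height (fingertips at 32.9 mm, about 8 N of added load). After release the head sat flat on the deck.
- **Locking:** I pressed the handle 60 mm behind the head until it met a firm stop. The fingertips were at 60.2 mm with 15 N; the handle's down height is 60.5 mm.
- **Last side view:** The grip lies level on the tongue at about 61 mm, within 3 px of the predicted down position in the enlarged picture.
- **Last top view:** The lens is over the dish.

**Checks that failed or disagreed:**
- The arm hid the handle in the last top view, so that colour check found nothing. The handle being down rests on the side view and the force stop.
- Before lowering, the side view put the head 2–3 mm higher than I had worked out, but the contact height did not bear that out.
- I did not pull on the magnifier to test the lock.

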